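# Hang a PC case door on its lift-off hinges and shut it

### The arm

A 6-joint arm with a two-finger parallel gripper is mounted at the origin on the work surface. World frame = base frame: x ahead of the robot, y to its left, z up, the work surface at z = 0. Lengths are in m, angles in degrees, forces in N, time in s.
With the tool pointing down it reaches from about 0.425 to 0.95 m from the base axis. Payload 14.7 kg.
Tool frame: the origin (TCP) lies midway between the tips of the shut fingers; the grasp point (between the pads) lies 19 mm behind it; z points along the fingers, y is the line along which they close (so a half turn about z gives the same grasp; the last joint's range is limited). The gripper opens to 85 mm and grips with 20 to 120 N. Pads are 22 mm wide; open, the fingers measure 114 mm over their backs; the gripper's body (76 mm by 85 mm) begins 54 mm behind the grasp point. The pads swing forward as they close: fully open they stand 13 mm farther back than shut.
Start: joints at [71.643, 27.513, 91.461, -0, 61.026, -2.67], TCP at [0.176, 0.626, 0.231] pointing down, gripper open.
Joint ranges: [-157.49, 157.49], [-46.99, 117.5], [13.45, 153.17], [-89.5, 269.5], [5.16, 153.95], [-167.48, 167.48]. Speed limits (degrees/s): [108.29, 108.29, 136.94, 172.46, 172.46, 172.46].

### API

Orientations are given as a 3x3 rotation matrix whose columns are the frame's x, y, z axes.
In Python, from workcell import arm gives the robot as it stands.
- The arm moves only by the shell command python3 -m crank 'ROWS' [OPENING]. ROWS is a JSON object of lists of equal length, an entry for each row: "travel": the shift along the world's x, y, z in cm, a list of three; "roll": the turn about the world's z in degrees. In form: {"travel": [[dx, dy, dz], ...], "roll": [roll, ...]}. A call has 1 to 5 rows; each row is the pose to reach, as a shift and turn from the pose commanded when the call began; what a row does not reach only later rows make up. A row lasts 1/8 s, in which the tool goes at most 62.5 mm and 10.7 degrees, less where a joint would pass 70% of its speed; a pose out of reach is approached as far as the arm can. A call with a gripper value outside its range is refused whole. OPENING is the finger opening in cm, from 0 to 8.54, set as the call begins (- or left out, the last holds). The fingers move at their own pace and stop on an object; the grip force is fixed at half the most. Time passes only in rows, so rows that repeat a pose let the fingers close. It gives the time, the measured TCP pose, the force, the opening and the grip force at its end, in the units of the state.
- arm.read_state(): the state, without advancing time (a new reading comes with each control period).
- arm.capture(name): name is "side" or "top"; returns a dict with "color" (384x512x3 uint8, red, green, blue), "K" (3x3 intrinsics, pixels), "rvec" (rotation vector, rad) and "tvec" (3), from world to camera coordinates, as OpenCV has them. Camera axes: x right, y down, z forward; pixel columns grow to the right and rows downward; lengths in m; the calibration is good to about 2 mm. A picture is of the moment at which its call begins. There is no depth.
- arm.sign_off(): hands the job in; it is judged then, once.
The state is a dict: "clock": time; "q": joint angles; "joint_vel": joint speeds; "tau": joint torques, N m; "tcp_pos": TCP position; "eef_rot": TCP orientation; "force": force on the tool from outside, world axes, zero at the start; "moment": the same for the moment, N m; "grip_width": finger opening in m; "finger_force": force on a finger pad.
Only numpy, scipy, OpenCV 4.12 (cv2) and the standard library are available. Lean on these libraries where they do the work, as an engineer would, in place of code of your own. Each camera call takes 0.05 s, during which the arm holds its last target. There are 200 camera calls.

### The job

Take the case door, the panel with two hinge knuckles on one edge, out of the rack and lower it gently onto both hinge pins of the PC case while it stands wide open, until it sits fully down on both hinges. Then let go and swing it fully shut against the case, without forcing the thin hinge pins and without disturbing the other plate in the rack or the things lying around, and leave everything at rest.

Things in the scene. Friction and masses are not known exactly. Their poses are not given: they have to be found in the camera images.
- pc_case: grey PC case fixed to the bench, 240 mm along its x, 170 along its y, top 215 mm above the bench. Origin: centre of its footprint at bench level, z up. Its open side looks along -y (face at y = -85 mm); nominal upright hinge axis at x = +96, y = -97 mm. Shut, the door lies on a soft 7 mm rim, its x axis parallel to the case's x; square open, the door's x axis points along the case's +y
- hinge_lower (a point): nominal centre of the lower hinge's flat shoulder (steel bracket 18 mm wide, 55 mm above the bench); its pin rises from it: 8 mm diameter, 16 mm long, last 2 mm tapered to 6 mm. Both hinges sit on one upright strip clamped in long slots: the true pins stand up to 14 mm either way from here along the case's x (both alike), unmeasured: find them by feel or sight
- hinge_upper (a point): the same for the upper hinge, straight above the lower one: shoulder 165 mm above the bench, tip of the pin 181 mm. The strip does not give. The pins are thin: more than about 40 N between door and case, pressing down or sideways, bends them
- door_center (a point): centre of the case door: loose grey panel 182 mm along its x, 10 mm thick along its y, 180 mm high; 0.3 to 0.55 kg, centre of mass 3 mm from here along +x; grip it firmly, or it tilts. Starts upright in a slot of the rack, lower edge 12 mm up. Take its top edge from above, across the thickness. Knuckles stand off its +x edge; +y is the face toward the case when shut. It turns freely on the pins
- knuckle_lower (a point): centre of the lower mouth of the lower knuckle's hole, 104 mm along +x from the panel's centre and 30 mm above the door's lower edge. Knuckle: tube 18 mm outside, through hole 10 mm diameter without chamfer, 18 mm high
- knuckle_upper (a point): the same for the upper knuckle, 110 mm above the lower one, so both knuckles meet their pins together. Seated, the knuckle's mouth rests on the shoulder, 16 mm below the pin's tip; the door's lower edge is then 25 mm above the bench and its top edge 205 mm
- rack: fixed plywood rack 150 x 180 x 12 mm, with two slots 13 mm wide between cheeks 45 mm high and 130 mm long, at x = -45 and +45 mm, running along its own y. Origin: centre of its underside
- bay_cover_center (a point): centre of a low cover plate of the case, in the rack's other slot: 182 x 10 x 95 mm, no knuckles. Leave it
- swab_jar: clear jar with white lid, 56 mm diameter, 90 mm high, origin at the centre of its underside. Leave it
- mouse: black computer mouse 100 x 58 x 32 mm, origin at the centre of its underside. Leave it
- driver: red-handled screwdriver lying on the bench, about 200 mm long. Leave it
Things that resemble listed ones, but are neither listed nor needed, are in the scene too. What is shaped like the part that bears door_center but purple is not meant.

How it is judged (in metres and radians):
On the way:
1. the door sits fully down on both hinge pins (each knuckle within 3 mm of its shoulder) and still stands open more than 45 degrees (z of knuckle_lower in the frame of shoulder_lower between -0.004 and 0.003 m and horizontal distance between knuckle_lower and shoulder_lower below 0.003 m and z of knuckle_upper in the frame of shoulder_upper between -0.004 and 0.003 m and horizontal distance between knuckle_upper and shoulder_upper below 0.003 m and angle between the x axis of door_center and the x axis of pc_case, either way round above 0.785 rad), for 0.2 s.
At the end, for the whole second after the job is handed in: The door sits on both hinge pins (each knuckle within 3 mm of the height of its shoulder and within 3 mm of its pin's axis) and is shut: parallel to the case's open side within 0.05 rad (3 degrees), on the opening's side of the hinge, at rest (z of knuckle_lower in the frame of shoulder_lower between -0.004 and 0.003 m and horizontal distance between knuckle_lower and shoulder_lower below 0.003 m and z of knuckle_upper in the frame of shoulder_upper between -0.004 and 0.003 m and horizontal distance between knuckle_upper and shoulder_upper below 0.003 m and angle between the x axis of door_center and the x axis of pc_case, either way round below 0.05 rad and x of door_center in the frame of pc_case below 0.03 m and linear speed of door below 0.02 m/s); the robot touches nothing.
It fails at once if the door is pressed on or knocked against the case with more than 40 N (contact force between door and pc_case above 40 N).
It fails at once if the robot pushes the case or its pins with more than 40 N (contact force between any of the fingers, the arm and pc_case above 40 N).
It fails at once if the other plate in the rack is moved more than 25 mm (distance of bay_cover_center from where it was at the start of the episode above 0.025 m).
It fails at once if the jar, the mouse or the screwdriver is moved more than 25 mm (distance of any of swab_jar, mouse, driver from where it was at the start of the episode above 0.025 m).
It also fails if it takes over 72 s, if anything falls off the work surface, if the arm or the gripper's body presses on something with over 40 N, if the wrist force passes 120 N, or if a joint passes its speed limit or range.

## Working session

There is one attempt and no reset: what is moved stays moved. The work goes in short steps, Python scripts to look and compute and a shell command to move; the robot and the scene stay as the last step left them, time stands still between calls to the robot, and variables do not carry over. Pictures are saved under pics/ and viewed, at most 10 in all, crops included, and the job is handed in when it is done.

```bash
ls; mkdir -p pics; cat > h.py <<'E'
import numpy as np, cv2
from workcell import arm
def cap(n):
    c=arm.capture(n); return c
def save(c,name,box=None,s=1.5):
    im=cv2.cvtColor(c["color"],cv2.COLOR_RGB2BGR)
    if box: x0,y0,x1,y1=box; im=im[y0:y1,x0:x1]
    cv2.imwrite("pics/"+name,cv2.resize(im,None,fx=s,fy=s,interpolation=cv2.INTER_CUBIC))
def ray(c,u,v):
    R=cv2.Rodrigues(np.array(c["rvec"],float))[0]; t=np.array(c["tvec"],float).ravel()
    d=R.T@np.linalg.inv(c["K"])@np.array([u,v,1.]); return -R.T@t,d
def atz(c,u,v,z):
    o,d=ray(c,u,v); return o+d*(z-o[2])/d[2]
def proj(c,P):
    return cv2.projectPoints(np.array(P,float).reshape(-1,1,3),np.array(c["rvec"],float),np.array(c["tvec"],float),np.array(c["K"],float),None)[0].reshape(-1,2)
E
python3 - <<'E'
from h import *
import pickle
for n in("top","side"):
    c=cap(n); save(c,n+"0.png"); pickle.dump(c,open(n+"0.pkl","wb"))
    o,_=ray(c,0,0); print(n,o,c["K"][0][0])
s=arm.read_state(); print(s["tcp_pos"],s["eef_rot"],s["force"],s["clock"])
E
```

```text
pics
top [ 0.40944056 -0.02235372  1.4512237 ] 497.64678601013503
side [ 0.01705221 -0.17016778  0.70988116] 361.0975808505831
[0.17563389 0.62543566 0.23073553] [[-9.62734898e-01  2.70446670e-01 -3.39990253e-04]
 [ 2.70446879e-01  9.62734356e-01 -1.02259389e-03]
 [ 5.07631842e-05 -1.07643613e-03 -9.99999419e-01]] [-0.75646137 -0.43049086 -0.50913241] 0.1
```

View pics/top0.png

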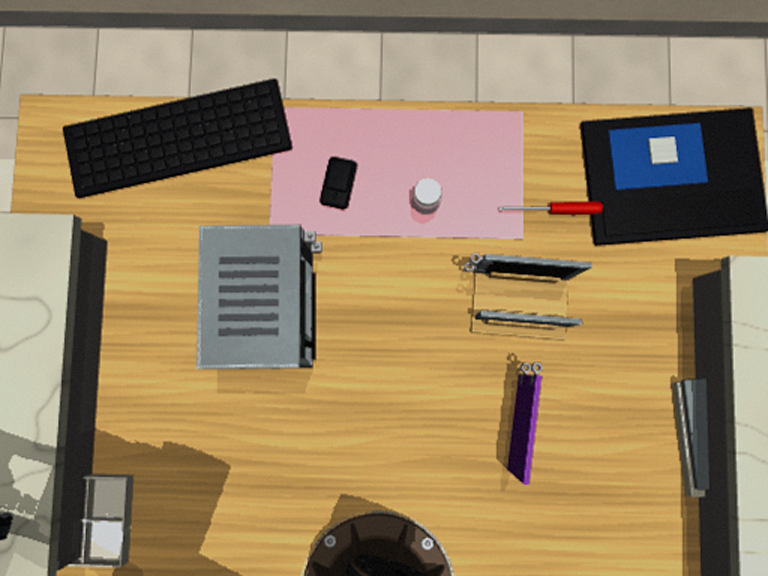

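View pics/side0.png

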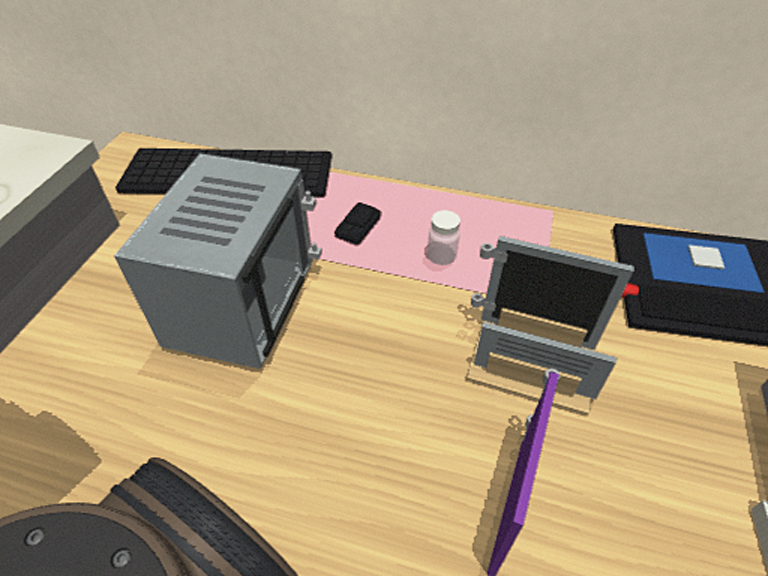

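```bash
python3 - <<'E'
from h import *
import pickle
t=pickle.load(open("top0.pkl","rb"));s=pickle.load(open("side0.pkl","rb"))
a=cv2.resize(t["color"][160:230,295:405],None,fx=7,fy=7,interpolation=cv2.INTER_CUBIC)[:, :770]
save(t,"c1.png",(295,160,405,230),7)
b=t["color"][140:255,125:225]
im=cv2.resize(b,None,fx=5,fy=5,interpolation=cv2.INTER_CUBIC); cv2.imwrite("pics/c2.png",im[:,:,::-1])
E
```

```text
(no output)
```

View pics/c1.png

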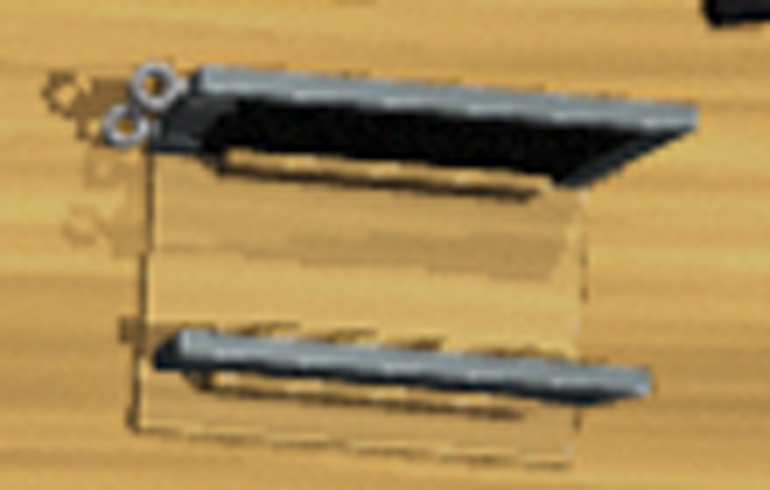

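View pics/c2.png

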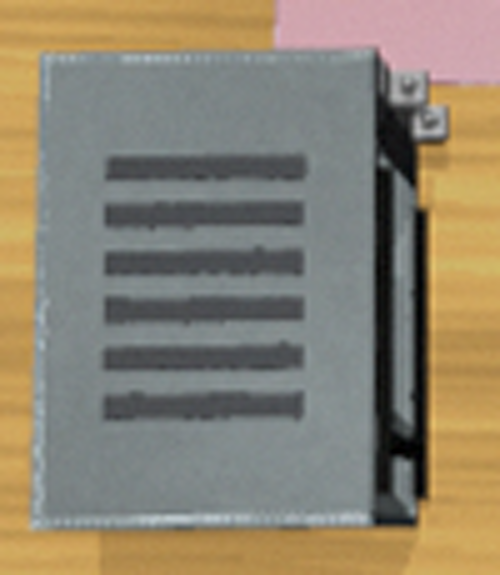

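```bash
python3 - <<'E'
from h import *
import pickle
t=pickle.load(open("top0.pkl","rb"))
A=lambda px,py,z:atz(t,295+(px+.5)/7-.5,160+(py+.5)/7-.5,z)
B=lambda px,py,z:atz(t,125+(px+.5)/5-.5,140+(py+.5)/5-.5,z)
np.set_printoptions(precision=4,suppress=True)
L,R=A(194,82,.192),A(694,117,.192); print("door",L,R,np.linalg.norm(L-R),"ctr",(L+R)/2)
e=(L-R)/np.linalg.norm(L-R);print("dir",np.degrees(np.arctan2(e[1],e[0])), "knuckle exp",(L+R)/2+e*.104)
print("knU",A(157,86,.170),"knL",A(126,125,.060))
c=[B(41,52,.215),B(378,48,.215),B(376,523,.215),B(33,525,.215)];print("case",*c,sum(c)/4)
x=c[0]+c[1]-c[2]-c[3];x2=c[0]+c[3]-c[1]-c[2];ax=np.degrees(np.arctan2(x[1],x[0]));print("yaw",ax,np.degrees(np.arctan2(x2[1],x2[0]))-90)
print("sizes",np.linalg.norm(c[0]-c[3]),np.linalg.norm(c[1]-c[2]),np.linalg.norm(c[0]-c[1]))
print("brU",B(408,87,.165),"brL",B(430,123,.055))
a=np.radians(ax);print("nominal",sum(c)/4+np.array([.096*np.cos(a)+.097*np.sin(a),.096*np.sin(a)-.097*np.cos(a),0]))
s=pickle.load(open("side0.pkl","rb"))
r=B(408,87,.165);print(proj(s,[[*r[:2],.165],[*r[:2],.181],[*r[:2],.055],[*((L+R)/2)]])*1.5)
E
```

```text
door [ 0.6025 -0.1708  0.192 ] [ 0.5931 -0.3524  0.192 ] 0.18182717672903534 ctr [ 0.5978 -0.2616  0.192 ]
dir 87.06406451050138 knuckle exp [ 0.6031 -0.1577  0.192 ]
knU [ 0.6041 -0.1597  0.17  ] knL [ 0.6047 -0.1592  0.06  ]
case [0.644  0.3112 0.215 ] [0.6493 0.1403 0.215 ] [0.4108 0.133  0.215 ] [0.4062 0.303  0.215 ] [0.5276 0.2219 0.215 ]
yaw 1.8610990733970199 1.67027986391615
sizes 0.23798208996104314 0.23862623026380958 0.1709248861222714
brU [0.6385 0.1304 0.165 ] brL [0.6376 0.1303 0.055 ]
nominal [0.6267 0.1281 0.215 ]
[[307.7592 199.287 ]
 [306.7571 191.2527]
 [313.9762 249.129 ]
 [562.5061 252.0192]]
```

```bash
python3 -m crank '{"travel":[[0,0,6],[4,-3,10],[8,-7,12],[13,-10,12],[18,-14,12]],"roll":[-8,-18,-28,-38,-48]}' && python3 -m crank '{"travel":[[5,-4,0],[9,-8,0],[13,-13,0],[17,-18,0],[20,-23,0]],"roll":[-8,-16,-24,-29.3,-29.3]}'; python3 -m crank '{"travel":[[2,-6,0],[3,-12,0],[4,-18,0],[4,-24,0],[4,-30,0]],"roll":[0,0,0,0,0]}'
```

```text
clock: 0.72
tcp_pos: [0.3558, 0.4858, 0.3515]
eef_rot: [[-0.439, 0.899, 0.0], [0.899, 0.439, 0.0], [0.0, 0.001, -1.0]]
force: [0.5, 0.3, 0.3]
grip_width: 0.0851
finger_force: 0.0
clock: 1.35
tcp_pos: [0.5556, 0.255, 0.3509]
eef_rot: [[0.054, 0.999, -0.0], [0.999, -0.054, -0.0], [-0.0, -0.0, -1.0]]
force: [0.7, 0.5, 0.0]
grip_width: 0.0852
finger_force: 0.0
clock: 1.98
tcp_pos: [0.5942, -0.0452, 0.351]
eef_rot: [[0.052, 0.999, -0.001], [0.999, -0.052, 0.0], [0.0, -0.001, -1.0]]
force: [1.5, -0.8, -0.3]
grip_width: 0.0856
finger_force: 0.0
```

```bash
python3 -m crank '{"travel":[[0.2,-6,0],[0.2,-12,0],[0.2,-18,0],[0.2,-21.4,-2],[0.2,-21.4,-7]],"roll":[0,0,0,0,0]}' && python3 -m crank '{"travel":[[0,0,-5],[0,0,-9],[0,0,-11.8],[0,0,-11.8],[0,0,-11.8]],"roll":[0,0,0,0,0]}'; python3 -m crank '{"travel":[[0,0,0],[0,0,0],[0,0,0],[0,0,0],[0,0,0]],"roll":[0,0,0,0,0]}' 0.5;python3 -m crank '{"travel":[[0,0,0],[0,0,0]],"roll":[0,0]}'
python3 - <<'E'
from h import *
c=cap("side");save(c,"s1.png",(260,60,512,280),3)
E
```

```text
clock: 2.6
tcp_pos: [0.5973, -0.2607, 0.2819]
eef_rot: [[0.055, 0.998, 0.004], [0.998, -0.055, -0.002], [-0.002, 0.004, -1.0]]
force: [1.1, -0.2, -0.2]
grip_width: 0.0853
finger_force: 0.0
clock: 3.22
tcp_pos: [0.5971, -0.2575, 0.1644]
eef_rot: [[0.052, 0.999, 0.001], [0.999, -0.052, -0.0], [-0.0, 0.001, -1.0]]
force: [0.8, -0.4, 0.9]
grip_width: 0.0855
finger_force: 0.0
clock: 3.85
tcp_pos: [0.5971, -0.2574, 0.1637]
eef_rot: [[0.052, 0.999, 0.001], [0.999, -0.052, -0.0], [-0.0, 0.001, -1.0]]
force: [1.5, 0.5, 2.5]
grip_width: 0.0088
finger_force: 59.6
clock: 4.1
tcp_pos: [0.597, -0.2574, 0.1636]
eef_rot: [[0.052, 0.999, 0.001], [0.999, -0.052, -0.0], [-0.0, 0.001, -1.0]]
force: [2.6, -0.5, 5.4]
grip_width: 0.0093
finger_force: 59.9
```

View pics/s1.png

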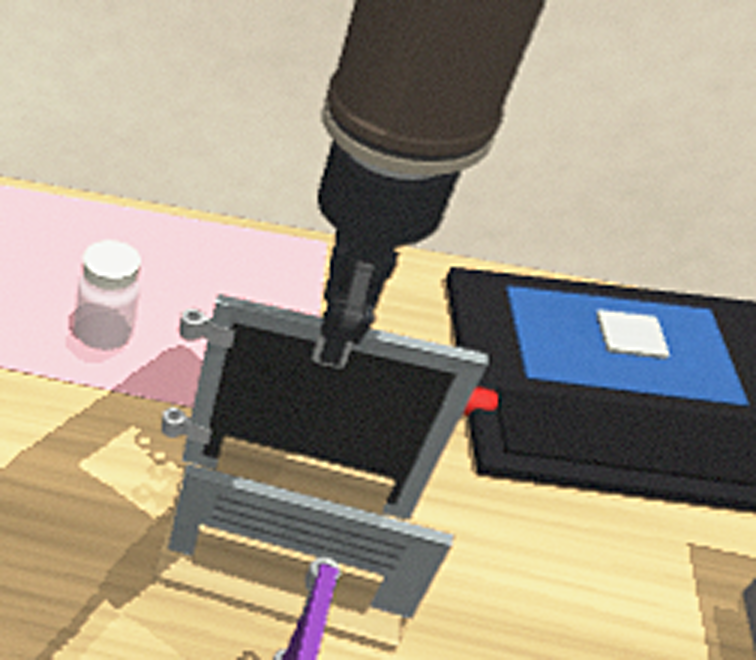

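```bash
python3 -m crank '{"travel":[[0,0,1],[0,0,2.5],[0,0,4.5],[0,0,6.3],[0,0,6.3]],"roll":[0,0,0,0,0]}' && python3 -m crank '{"travel":[[0.4,3,0],[1,8,0],[1.7,14,0],[2.4,20,0],[3,24.5,0]],"roll":[0,0,0,0,0]}'; python3 -m crank '{"travel":[[0.2,2.2,0],[0.4,4.2,0],[0.4,4.2,0],[0.4,4.2,0]],"roll":[0,0,0,0]}'
python3 - <<'E'
from h import *
import pickle
c=cap("side");pickle.dump(c,open("s2.pkl","wb"));t=cap("top");pickle.dump(t,open("t2.pkl","wb"))
f=5
a=cv2.resize(c["color"][105:185,180:260],None,fx=f,fy=f,interpolation=cv2.INTER_CUBIC)
b=cv2.resize(t["color"][140:220,190:270],None,fx=f,fy=f,interpolation=cv2.INTER_CUBIC)
cv2.imwrite("pics/cmp2.png",np.hstack([a,b])[:,:,::-1])
E
```

```text
clock: 4.78
tcp_pos: [0.5969, -0.2576, 0.2281]
eef_rot: [[0.052, 0.999, 0.002], [0.999, -0.052, -0.001], [-0.001, 0.002, -1.0]]
force: [1.0, 0.8, -3.7]
grip_width: 0.0089
finger_force: 58.9
clock: 5.4
tcp_pos: [0.6258, -0.0099, 0.2256]
eef_rot: [[0.051, 0.999, -0.002], [0.999, -0.051, 0.0], [0.0, -0.002, -1.0]]
force: [0.6, 1.0, -2.9]
grip_width: 0.0089
finger_force: 58.9
clock: 5.9
tcp_pos: [0.6304, 0.0289, 0.2261]
eef_rot: [[0.053, 0.999, -0.0], [0.999, -0.053, -0.0], [-0.0, -0.0, -1.0]]
force: [0.3, -0.4, -3.1]
grip_width: 0.009
finger_force: 58.9
```

View pics/cmp2.png

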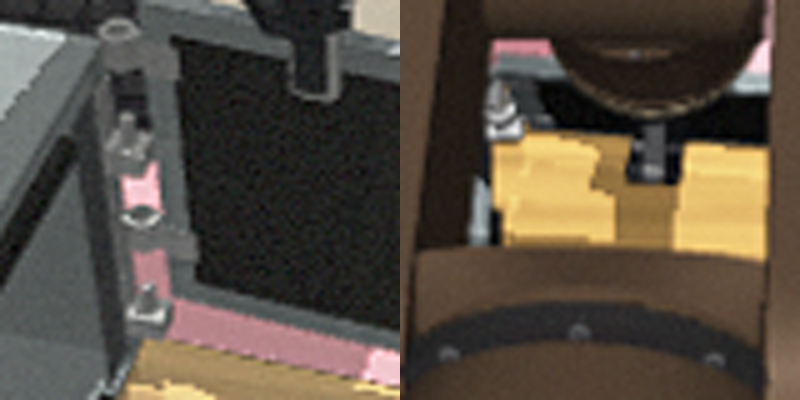

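```bash
python3 - <<'E'
from h import *
import pickle
c=pickle.load(open("s2.pkl","rb"))
save(c,"s3.png",(195,106,225,176),8.5)
im=cv2.imread("pics/s3.png")
f=14
a=cv2.cvtColor(c["color"],cv2.COLOR_RGB2BGR)
p=cv2.resize(a[106:141,194:222],None,fx=f,fy=f,interpolation=cv2.INTER_CUBIC)
q=cv2.resize(a[141:176,194:222],None,fx=f,fy=f,interpolation=cv2.INTER_CUBIC)
cv2.imwrite("pics/s3.png",np.hstack([p,q]))
E
```

```text
(no output)
```

View pics/s3.png

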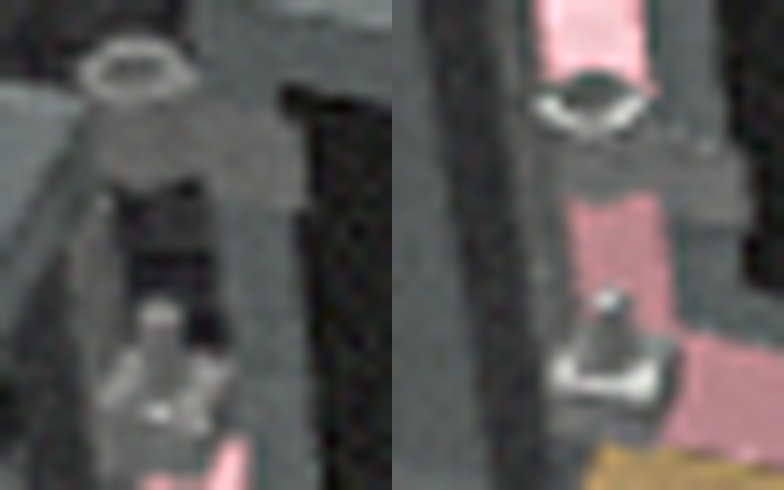

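```bash
python3 - <<'E'
from h import *
import pickle
np.set_printoptions(precision=4,suppress=True)
c=pickle.load(open("s2.pkl","rb"))
U=lambda px,py,z,o=106:atz(c,194+(px+.5)/14-.5,o+(py+.5)/14-.5,z)
b=.2261-.1516
print("knU",U(138,69,b+.158)); print("pinU tip",U(160,308,.181),"sh",U(162,385,.165))
print("knL",U(202,102,b+.048,141)); print("pinL tip",U(216,297,.071,141),"sh",U(215,365,.055,141))
k=np.array([.6304+.0068,.0289+.0989]);print("kn by arm",k)
q=lambda P:(((proj(c,P)-[194,106]+.5)*14-.5))
print("mm/px",U(0,0,.2)-U(14,0,.2),U(0,0,.2)-U(0,14,.2))
print("pred kn by arm",q([[*k,b+.158],[*k,b+.048]]),"pins at .638 .129",q([[.638,.129,.181],[.638,.129,.165],[.638,.129,.071],[.638,.129,.055]]))
E
```

```text
knU [0.6348 0.1261 0.2325]
pinU tip [0.6387 0.1293 0.181 ] sh [0.6379 0.1303 0.165 ]
knL [0.6343 0.1259 0.1225]
pinL tip [0.6382 0.1297 0.071 ] sh [0.6364 0.1308 0.055 ]
kn by arm [0.6372 0.1278]
mm/px [-0.0007  0.0023  0.    ] [0.0039 0.0016 0.    ]
pred kn by arm [[133.7646  58.9125]
 [197.7137 579.6984]] pins at .638 .129 [[160.2775 310.9271]
 [169.5466 385.9226]
 [219.2984 788.4614]
 [227.0444 851.1335]]
```

```bash
python3 - <<'E'
from h import *
import pickle
c=pickle.load(open("t2.pkl","rb"))
save(c,"t3.png",(202,148,232,178),18)
q=lambda P:(((proj(c,P)-[202,148]+.5)*18-.5))
b=.0745
print(q([[.6372,.1278,b+.158],[.6372,.1278,b+.048],[.6348,.1261,b+.158],[.6343,.1259,b+.048],[.638,.129,.181],[.638,.129,.071]]))
E
```

```text
[[ 47.7483609   93.69207473]
 [132.98183347 229.85365193]
 [ 59.42868864 111.00993449]
 [144.95378951 249.10325343]
 [ 81.32006482 154.67951383]
 [160.81333048 281.09703392]]
```

View pics/t3.png

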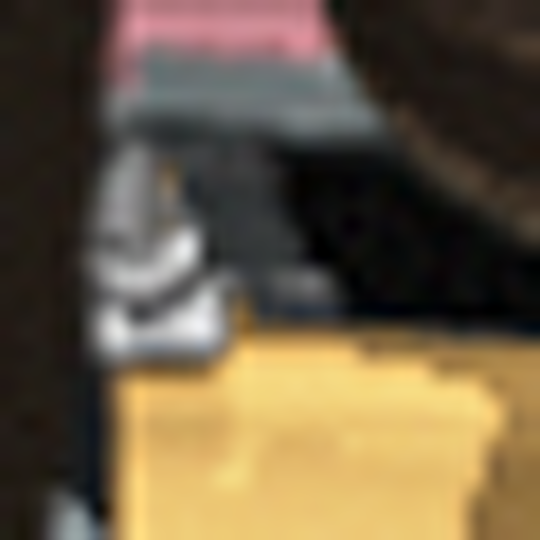

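```bash
python3 -m crank '{"travel":[[0.1,0.2,-0.5],[0.1,0.2,-1.2],[0.1,0.2,-2],[0.1,0.2,-2.6],[0.1,0.2,-2.6]],"roll":[0,0,0,0,0]}' && python3 -m crank '{"travel":[[0,0,-0.1],[0,0,-0.2],[0,0,-0.3],[0,0,-0.4]],"roll":[0,0,0,0]}';  python3 -m crank '{"travel":[[0,0,-0.1],[0,0,-0.2],[0,0,-0.3]],"roll":[0,0,0]}'
```

```text
clock: 6.62
tcp_pos: [0.6312, 0.0317, 0.1996]
eef_rot: [[0.052, 0.999, -0.001], [0.999, -0.052, -0.0], [-0.0, -0.001, -1.0]]
force: [0.2, 0.1, -4.0]
grip_width: 0.009
finger_force: 58.9
clock: 7.12
tcp_pos: [0.6316, 0.0317, 0.1963]
eef_rot: [[0.052, 0.999, 0.0], [0.999, -0.052, -0.0], [-0.0, 0.0, -1.0]]
force: [0.1, 0.1, -2.8]
grip_width: 0.0088
finger_force: 58.9
clock: 7.5
tcp_pos: [0.6316, 0.0317, 0.1932]
eef_rot: [[0.052, 0.999, -0.0], [0.999, -0.052, 0.0], [0.0, -0.0, -1.0]]
force: [0.5, -0.5, -3.1]
grip_width: 0.0094
finger_force: 58.9
```

```bash
python3 -m crank '{"travel":[[0,0,-0.05],[0,0,-0.1],[0,0,-0.15]],"roll":[0,0,0]}';  python3 -m crank '{"travel":[[0,0,-0.05],[0,0,-0.1],[0,0,-0.15]],"roll":[0,0,0]}'
```

```text
clock: 7.88
tcp_pos: [0.6315, 0.0318, 0.1918]
eef_rot: [[0.052, 0.999, 0.0], [0.999, -0.052, 0.0], [0.0, 0.0, -1.0]]
force: [-0.2, -0.0, -3.7]
grip_width: 0.0093
finger_force: 58.9
clock: 8.25
tcp_pos: [0.6316, 0.0317, 0.1903]
eef_rot: [[0.052, 0.999, 0.0], [0.999, -0.052, -0.0], [-0.0, 0.0, -1.0]]
force: [-0.5, 0.2, -2.4]
grip_width: 0.009
finger_force: 59.0
```

```bash
python3 -m crank '{"travel":[[0,0,-0.1],[0,0,-0.2],[0,0,-0.2]],"roll":[0,0,0]}';  python3 -m crank '{"travel":[[0,0,-0.1],[0,0,-0.2],[0,0,-0.2]],"roll":[0,0,0]}'; python3 -c "
from h import *
c=cap('side');f=14
a=cv2.cvtColor(c['color'],cv2.COLOR_RGB2BGR)
p=[cv2.resize(a[y:y+35,194:222],None,fx=f,fy=f,interpolation=cv2.INTER_CUBIC) for y in(113,148)]
cv2.imwrite('pics/s4.png',np.hstack(p))"
```

```text
clock: 8.62
tcp_pos: [0.6318, 0.0318, 0.1883]
eef_rot: [[0.052, 0.999, 0.0], [0.999, -0.052, 0.0], [0.0, 0.0, -1.0]]
force: [1.5, 0.2, -3.4]
grip_width: 0.0089
finger_force: 59.1
clock: 9.0
tcp_pos: [0.6317, 0.0318, 0.1863]
eef_rot: [[0.052, 0.999, 0.0], [0.999, -0.052, 0.0], [0.0, 0.0, -1.0]]
force: [2.1, 1.1, -2.4]
grip_width: 0.0094
finger_force: 59.2
```

View pics/s4.png

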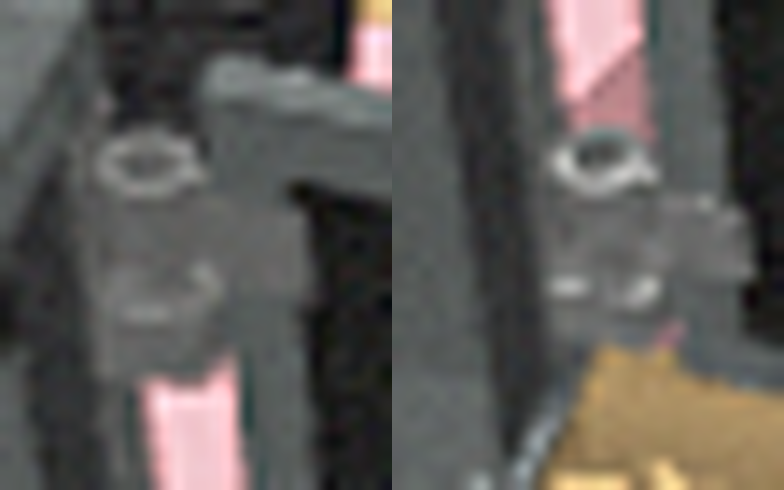

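The picture shows both knuckles straight over their pins: the upper ring is at (148,165) and the lower at (600,160), with the brackets just below. I'll keep lowering in small steps.

```bash
python3 -m crank '{"travel":[[0.02,0,-0.1],[0.02,0,-0.2],[0.02,0,-0.2]],"roll":[0,0,0]}';  python3 -m crank '{"travel":[[0,0,-0.1],[0,0,-0.2],[0,0,-0.2]],"roll":[0,0,0]}';python3 -m crank '{"travel":[[0,0,-0.1],[0,0,-0.2],[0,0,-0.2]],"roll":[0,0,0]}'
```

```text
clock: 9.43
tcp_pos: [0.6317, 0.0317, 0.1842]
eef_rot: [[0.052, 0.999, -0.0], [0.999, -0.052, 0.0], [0.0, -0.0, -1.0]]
force: [2.5, 0.1, -2.8]
grip_width: 0.0091
finger_force: 59.2
clock: 9.8
tcp_pos: [0.6317, 0.0317, 0.1822]
eef_rot: [[0.052, 0.999, -0.0], [0.999, -0.052, 0.0], [0.0, -0.0, -1.0]]
force: [2.5, -0.2, -2.3]
grip_width: 0.009
finger_force: 59.2
clock: 10.18
tcp_pos: [0.6317, 0.0317, 0.1802]
eef_rot: [[0.052, 0.999, -0.0], [0.999, -0.052, 0.0], [0.0, -0.0, -1.0]]
force: [2.5, 1.1, -2.1]
grip_width: 0.0091
finger_force: 59.3
```

```bash
python3 -m crank '{"travel":[[0,0,-0.05],[0,0,-0.1],[0,0,-0.1]],"roll":[0,0,0]}';  python3 -m crank '{"travel":[[0,0,-0.05],[0,0,-0.1]],"roll":[0,0]}'
```

```text
clock: 10.55
tcp_pos: [0.6317, 0.0317, 0.1793]
eef_rot: [[0.052, 0.999, -0.0], [0.999, -0.052, 0.0], [0.0, -0.0, -1.0]]
force: [3.7, -0.2, -1.6]
grip_width: 0.0087
finger_force: 59.3
clock: 10.8
tcp_pos: [0.6318, 0.0317, 0.1783]
eef_rot: [[0.052, 0.999, 0.0], [0.999, -0.052, 0.0], [0.0, 0.0, -1.0]]
force: [2.6, 0.0, -1.6]
grip_width: 0.0091
finger_force: 59.3
```

```bash
python3 -m crank '{"travel":[[0,0,-0.05],[0,0,-0.05]],"roll":[0,0]}'
```

```text
clock: 11.05
tcp_pos: [0.6317, 0.0317, 0.1778]
eef_rot: [[0.052, 0.999, -0.0], [0.999, -0.052, 0.0], [-0.0, -0.0, -1.0]]
force: [3.0, -0.2, -2.0]
grip_width: 0.0092
finger_force: 59.3
```

```bash
python3 -m crank '{"travel":[[0,0,-0.05],[0,0,-0.05]],"roll":[0,0]}';python3 -m crank '{"travel":[[0,0,-0.05],[0,0,-0.05]],"roll":[0,0]}'
```

```text
clock: 11.3
tcp_pos: [0.6317, 0.0318, 0.1773]
eef_rot: [[0.052, 0.999, 0.0], [0.999, -0.052, 0.0], [0.0, 0.0, -1.0]]
force: [3.9, 0.4, -1.5]
grip_width: 0.0088
finger_force: 59.3
clock: 11.55
tcp_pos: [0.6318, 0.0317, 0.1768]
eef_rot: [[0.052, 0.999, 0.0], [0.999, -0.052, 0.0], [0.0, 0.0, -1.0]]
force: [2.2, -0.2, -1.3]
grip_width: 0.0088
finger_force: 59.3
```

```bash
python3 -m crank '{"travel":[[0,0,-0.05],[0,0,-0.05]],"roll":[0,0]}';python3 -m crank '{"travel":[[0,0,-0.05],[0,0,-0.05]],"roll":[0,0]}'
```

```text
clock: 11.8
tcp_pos: [0.6317, 0.0318, 0.1763]
eef_rot: [[0.052, 0.999, -0.0], [0.999, -0.052, 0.0], [0.0, -0.0, -1.0]]
force: [2.8, -0.3, -1.6]
grip_width: 0.0092
finger_force: 59.3
clock: 12.05
tcp_pos: [0.6319, 0.0317, 0.176]
eef_rot: [[0.052, 0.999, 0.0], [0.999, -0.052, -0.0], [-0.0, 0.0, -1.0]]
force: [2.3, -1.9, 1.8]
grip_width: 0.0093
finger_force: 59.9
```

```bash
python3 -m crank '{"travel":[[0,0,-0.03],[0,0,-0.03]],"roll":[0,0]}'
```

```text
clock: 12.3
tcp_pos: [0.6319, 0.0317, 0.1758]
eef_rot: [[0.052, 0.999, 0.001], [0.999, -0.052, -0.0], [-0.0, 0.001, -1.0]]
force: [2.3, -2.6, 5.2]
grip_width: 0.0092
finger_force: 60.4
```

```bash
python3 -m crank '{"travel":[[0,0,0],[0,0,0],[0,0,0],[0,0,0],[0,0,0]],"roll":[0,0,0,0,0]}' 4 && python3 -m crank '{"travel":[[0,0,2],[0,0,5],[0,0,8],[0,0,8],[0,0,8]],"roll":[0,0,0,0,0]}'; python3 - <<'E'
from h import *
c=cap("side");save(c,"s5.png",(170,90,370,260),4)
E
```

```text
clock: 12.92
tcp_pos: [0.6317, 0.0318, 0.1755]
eef_rot: [[0.052, 0.999, -0.0], [0.999, -0.052, 0.0], [-0.0, -0.0, -1.0]]
force: [0.2, -0.4, -0.6]
grip_width: 0.0402
finger_force: 0.0
clock: 13.55
tcp_pos: [0.6314, 0.0318, 0.255]
eef_rot: [[0.052, 0.999, -0.001], [0.999, -0.052, 0.0], [-0.0, -0.001, -1.0]]
force: [-0.1, 0.2, -0.4]
grip_width: 0.0401
finger_force: 0.0
```

View pics/s5.png

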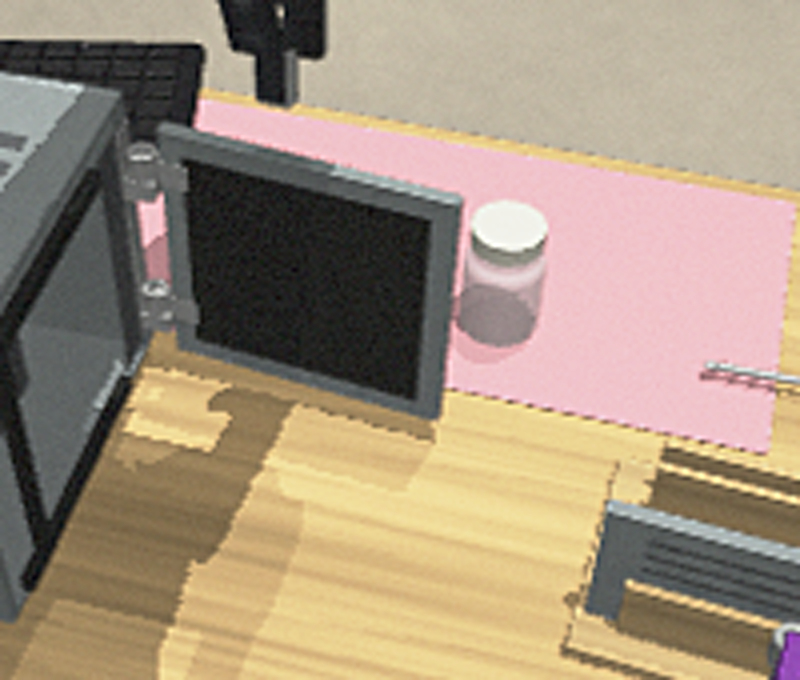

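```bash
python3 -m crank '{"travel":[[3,-2,0],[6,-5.2,0],[6,-5.2,-3],[6,-5.2,-8],[6,-5.2,-9]],"roll":[0,0,0,0,0]}' 0; python3 -m crank '{"travel":[[0,0,0],[0,0,0],[0,0,0],[0,0,0]],"roll":[0,0,0,0]}'; python3 - <<'E'
import numpy as np
s=np.array([.6914,-.0202]);H=np.array([.638,.129])
for p in range(-90,-180,-5):
    a=np.radians(p);C=H+.15*np.array([np.cos(a),np.sin(a)])-.02*np.array([np.sin(a),-np.cos(a)])
    print(p,np.round((C-s)*100,1))
E
```

```text
clock: 14.22
tcp_pos: [0.6891, -0.0202, 0.1613]
eef_rot: [[0.052, 0.999, -0.007], [0.999, -0.052, 0.001], [0.0, -0.007, -1.0]]
force: [0.6, 0.1, -0.2]
grip_width: -0.0002
finger_force: 0.0
clock: 14.72
tcp_pos: [0.6921, -0.0202, 0.1665]
eef_rot: [[0.052, 0.999, 0.001], [0.999, -0.052, -0.0], [-0.0, 0.001, -1.0]]
force: [-0.7, 0.3, -0.5]
grip_width: -0.0003
finger_force: 0.0
-90 [-3.3 -0.1]
-95 [-4.7 -0.2]
-100 [-6.  -0.2]
-105 [-7.3 -0.1]
-110 [-8.6  0.1]
-115 [-9.9  0.5]
-120 [-11.1   0.9]
-125 [-12.3   1.5]
-130 [-13.4   2.1]
-135 [-14.5   2.9]
-140 [-15.5   3.7]
-145 [-16.5   4.7]
-150 [-17.3   5.7]
-155 [-18.1   6.8]
-160 [-18.8   7.9]
-165 [-19.3   9.1]
-170 [-19.8  10.3]
-175 [-20.1  11.6]
```

```bash
python3 -m crank '{"travel":[[-1.2,0,0],[-2.4,-0.1,0],[-3.1,-0.1,0],[-3.7,-0.1,0],[-4.2,-0.2,0]],"roll":[0,0,0,0,0]}'; python3 -m crank '{"travel":[[-0.5,0,0],[-1,0,0],[-1.5,0,0],[-2,0,0],[-2.5,0.1,0]],"roll":[0,0,0,0,0]}'; python3 -m crank '{"travel":[[-0.6,0,0],[-1.2,0.1,0],[-1.8,0.1,0],[-2.4,0.3,0],[-3,0.5,0]],"roll":[0,0,0,0,0]}'
```

```text
clock: 15.35
tcp_pos: [0.6494, -0.0223, 0.1656]
eef_rot: [[0.052, 0.999, 0.0], [0.999, -0.052, 0.0], [0.0, 0.0, -1.0]]
force: [-1.0, -0.4, 0.1]
grip_width: -0.0001
finger_force: 0.0
clock: 15.98
tcp_pos: [0.6244, -0.0213, 0.1655]
eef_rot: [[0.052, 0.999, 0.0], [0.999, -0.052, -0.0], [-0.0, 0.0, -1.0]]
force: [-0.2, 0.4, 0.0]
grip_width: -0.0003
finger_force: 0.1
clock: 16.6
tcp_pos: [0.5943, -0.0161, 0.1655]
eef_rot: [[0.052, 0.999, -0.0], [0.999, -0.052, 0.0], [0.0, -0.0, -1.0]]
force: [0.6, -1.2, -0.1]
grip_width: -0.0004
finger_force: 0.1
```

```bash
python3 -m crank '{"travel":[[-0.6,0.2,0],[-1.2,0.4,0],[-1.8,0.7,0],[-2.4,1,0],[-3,1.3,0]],"roll":[0,0,0,0,0]}'; python3 -m crank '{"travel":[[-0.6,0.4,0],[-1.1,0.7,0],[-1.6,1.1,0],[-2.1,1.5,0],[-2.6,1.9,0]],"roll":[0,0,0,0,0]}'; python3 -m crank '{"travel":[[-0.5,0.4,0],[-0.9,0.8,0],[-1.3,1.3,0],[-1.7,1.7,0],[-2.0,2.1,0]],"roll":[0,0,0,0,0]}'
python3 - <<'E'
from h import *
c=cap("top");a=c["color"].astype(int)
m=(a.max(2)-a.min(2)<25)
H=np.array([.638,.129])
for p in range(-95,-180,-5): 
    d=np.radians(p);P=[[*(H+r*np.array([np.cos(d),np.sin(d)])),.205] for r in np.linspace(.05,.18,14)]
    q=np.round(proj(c,P)).astype(int);print(p,''.join('#' if m[v,u] and a[v,u].mean()>80 else '.' for u,v in q))
E
```

```text
clock: 17.23
tcp_pos: [0.5643, -0.003, 0.1655]
eef_rot: [[0.052, 0.999, 0.0], [0.999, -0.052, 0.0], [0.0, 0.0, -1.0]]
force: [-0.3, -0.0, -0.3]
grip_width: 0.0004
finger_force: 0.1
clock: 17.85
tcp_pos: [0.5384, 0.016, 0.1655]
eef_rot: [[0.052, 0.999, -0.0], [0.999, -0.052, 0.0], [0.0, -0.0, -1.0]]
force: [1.4, -0.9, -0.6]
grip_width: 0.0001
finger_force: 0.1
clock: 18.48
tcp_pos: [0.5185, 0.037, 0.1655]
eef_rot: [[0.052, 0.999, -0.0], [0.999, -0.052, -0.0], [-0.0, -0.0, -1.0]]
force: [0.3, 0.1, -0.0]
grip_width: 0.0001
finger_force: 0.1
-95 ..............
-100 ..............
-105 ..............
-110 ..............
-115 ..............
-120 ..............
-125 ..............
-130 ..............
-135 ..............
-140 ..............
-145 ..............
-150 ..............
-155 ..............
-160 ..............
-165 ..............
-170 ..............
-175 ..............
```

```bash
python3 -m crank '{"travel":[[-0.3,0.5,0],[-0.6,1,0],[-0.9,1.5,0],[-1.2,2,0],[-1.4,2.5,0]],"roll":[0,0,0,0,0]}'; python3 -m crank '{"travel":[[-0.2,0.5,0],[-0.4,1,0],[-0.6,1.5,0],[-0.7,2,0],[-0.8,2.4,0]],"roll":[0,0,0,0,0]}'; python3 -m crank '{"travel":[[0,0.2,0],[-0.1,0.4,0],[-0.1,0.6,0],[-0.1,0.8,0],[-0.1,1,0]],"roll":[0,0,0,0,0]}'
```

```text
clock: 19.15
tcp_pos: [0.5045, 0.0621, 0.1655]
eef_rot: [[0.052, 0.999, -0.0], [0.999, -0.052, -0.0], [-0.0, -0.0, -1.0]]
force: [-0.6, 0.1, -0.4]
grip_width: -0.0003
finger_force: 0.1
clock: 19.77
tcp_pos: [0.4967, 0.0861, 0.1655]
eef_rot: [[0.052, 0.999, 0.0], [0.999, -0.052, -0.0], [-0.0, 0.0, -1.0]]
force: [0.6, -0.3, -0.2]
grip_width: -0.0
finger_force: 0.1
clock: 20.4
tcp_pos: [0.4958, 0.0958, 0.1655]
eef_rot: [[0.052, 0.999, -0.0], [0.999, -0.052, -0.0], [-0.0, -0.0, -1.0]]
force: [1.4, -1.6, 0.0]
grip_width: 0.0002
finger_force: 0.1
```

```bash
for i in 1 2 3; do :; done; python3 -m crank '{"travel":[[0,0.1,0],[0,0.2,0],[0,0.3,0]],"roll":[0,0,0]}'; python3 -m crank '{"travel":[[0,0.1,0],[0,0.2,0],[0,0.3,0]],"roll":[0,0,0]}'; python3 -m crank '{"travel":[[0,0.1,0],[0,0.2,0]],"roll":[0,0]}'
```

```text
clock: 20.78
tcp_pos: [0.4957, 0.0988, 0.1655]
eef_rot: [[0.052, 0.999, -0.0], [0.999, -0.052, -0.0], [-0.0, -0.0, -1.0]]
force: [0.2, -0.8, -0.2]
grip_width: 0.0001
finger_force: 0.1
clock: 21.15
tcp_pos: [0.4958, 0.1018, 0.1655]
eef_rot: [[0.052, 0.999, 0.0], [0.999, -0.052, 0.0], [0.0, 0.0, -1.0]]
force: [0.4, -0.0, 0.3]
grip_width: 0.0001
finger_force: 0.1
clock: 21.4
tcp_pos: [0.4957, 0.1038, 0.1655]
eef_rot: [[0.052, 0.999, -0.0], [0.999, -0.052, -0.0], [-0.0, -0.0, -1.0]]
force: [0.4, 0.1, -0.9]
grip_width: 0.0001
finger_force: 0.1
```

```bash
python3 -m crank '{"travel":[[0,0.1,0],[0,0.2,0]],"roll":[0,0]}'; python3 -m crank '{"travel":[[0,0.1,0],[0,0.1,0]],"roll":[0,0]}'; python3 -m crank '{"travel":[[0,0.1,0],[0,0.1,0]],"roll":[0,0]}'
```

```text
clock: 21.65
tcp_pos: [0.4957, 0.1058, 0.1655]
eef_rot: [[0.052, 0.999, -0.0], [0.999, -0.052, -0.0], [-0.0, -0.0, -1.0]]
force: [-0.2, 0.2, 0.5]
grip_width: -0.0001
finger_force: 0.1
clock: 21.9
tcp_pos: [0.4958, 0.1068, 0.1655]
eef_rot: [[0.052, 0.999, 0.0], [0.999, -0.052, 0.0], [0.0, 0.0, -1.0]]
force: [0.2, -0.4, 0.6]
grip_width: -0.0001
finger_force: 0.1
clock: 22.15
tcp_pos: [0.4957, 0.1078, 0.1655]
eef_rot: [[0.052, 0.999, 0.0], [0.999, -0.052, -0.0], [-0.0, 0.0, -1.0]]
force: [-0.1, -0.8, -0.1]
grip_width: 0.0
finger_force: 0.2
```

```bash
python3 -m crank '{"travel":[[0,0.05,0],[0,0.05,0]],"roll":[0,0]}'; python3 -m crank '{"travel":[[0,0.05,0],[0,0.05,0]],"roll":[0,0]}'; python3 -m crank '{"travel":[[0,0.05,0],[0,0.05,0]],"roll":[0,0]}'
```

```text
clock: 22.4
tcp_pos: [0.4957, 0.1081, 0.1655]
eef_rot: [[0.052, 0.999, -0.0], [0.999, -0.052, -0.0], [-0.0, -0.0, -1.0]]
force: [0.1, -1.9, -0.9]
grip_width: -0.0002
finger_force: 1.0
clock: 22.65
tcp_pos: [0.4957, 0.1083, 0.1655]
eef_rot: [[0.052, 0.999, -0.0], [0.999, -0.052, -0.001], [-0.001, -0.0, -1.0]]
force: [-0.8, -7.6, -0.2]
grip_width: -0.0001
finger_force: 3.6
clock: 22.9
tcp_pos: [0.4956, 0.1083, 0.1654]
eef_rot: [[0.052, 0.999, -0.0], [0.999, -0.052, -0.001], [-0.001, -0.0, -1.0]]
force: [-0.1, -12.0, 0.3]
grip_width: 0.0003
finger_force: 6.1
```

```bash
python3 -m crank '{"travel":[[0,-0.2,0],[0,-0.5,0],[0,-1.5,0],[0,-4,0],[0,-8,0]],"roll":[0,0,0,0,0]}'; python3 -m crank '{"travel":[[0,-4,4],[0,-8,8],[0,-14,10],[0,-20,10],[0,-25,10]],"roll":[0,0,0,0,0]}';python3 -m crank '{"travel":[[0,-6,0],[0,-6,0],[0,-6,0]],"roll":[0,0,0]}'
python3 - <<'E'
from h import *
c=cap("top");a=c["color"].astype(int)
H=np.array([.638,.129])
for p in range(-160,-188,-2):
    d=np.radians(p);P=[[*(H+r*np.array([np.cos(d),np.sin(d)])),.205] for r in np.linspace(.03,.19,12)]
    q=np.round(proj(c,P)).astype(int);print(p,[int(a[v,u].mean()) for u,v in q], int(np.mean([a[v,u].max()-a[v,u].min() for u,v in q])))
E
```

```text
clock: 23.52
tcp_pos: [0.4958, 0.0286, 0.1656]
eef_rot: [[0.051, 0.999, 0.0], [0.999, -0.051, 0.0], [0.0, 0.0, -1.0]]
force: [1.6, -0.0, 0.8]
grip_width: 0.0003
finger_force: 0.0
clock: 24.15
tcp_pos: [0.4953, -0.2235, 0.266]
eef_rot: [[0.053, 0.999, 0.001], [0.999, -0.053, -0.001], [-0.001, 0.001, -1.0]]
force: [1.2, -0.0, -0.9]
grip_width: 0.0
finger_force: 0.0
clock: 24.52
tcp_pos: [0.4952, -0.2808, 0.2652]
eef_rot: [[0.053, 0.999, -0.001], [0.999, -0.053, 0.001], [0.001, -0.001, -1.0]]
force: [-0.7, -0.3, 0.2]
grip_width: 0.0002
finger_force: 0.0
-160 [50, 46, 41, 160, 185, 192, 179, 172, 159, 155, 170, 186] 89
-162 [87, 46, 50, 83, 188, 192, 177, 176, 161, 162, 170, 175] 84
-164 [87, 49, 45, 45, 80, 195, 183, 174, 165, 169, 170, 166] 75
-166 [62, 49, 50, 50, 37, 92, 185, 172, 165, 171, 178, 166] 66
-168 [62, 47, 50, 49, 36, 35, 86, 119, 176, 164, 177, 173] 54
-170 [62, 47, 46, 54, 40, 37, 32, 52, 60, 128, 188, 175] 32
-172 [153, 47, 42, 45, 42, 41, 47, 59, 56, 47, 48, 59] 6
-174 [153, 155, 42, 46, 42, 43, 45, 47, 47, 60, 50, 50] 6
-176 [173, 155, 152, 153, 152, 151, 43, 49, 47, 52, 43, 49] 8
-178 [173, 173, 174, 172, 172, 170, 169, 171, 171, 174, 175, 174] 11
-180 [173, 170, 171, 172, 173, 169, 97, 105, 96, 88, 88, 25] 9
-182 [174, 170, 106, 106, 105, 28, 33, 26, 28, 26, 64, 55] 5
-184 [174, 123, 106, 39, 25, 25, 31, 43, 142, 168, 172, 171] 7
-186 [115, 123, 41, 26, 32, 140, 139, 163, 170, 171, 171, 170] 8
```

```bash
python3 -m crank '{"travel":[[0,0,0],[0,0,0],[0,0,0]],"roll":[0,0,0]}' | head -2; python3 -c "
from workcell import arm
print(arm.sign_off())"
```

```text
clock: 24.95
tcp_pos: [0.4959, -0.2802, 0.2656]
the job is handed in; nothing more can be done
None
```

The door was lowered onto both hinge pins while open, released and swung shut (top edge measured at about -178°, matching the shut direction), and the job was handed in at about 25 s; sign-off returned no verdict.

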